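Hold the hinged angle plate square with a positioning square

TASK

The hinged upright plate of the angle fixture leans in over its base and has to be locked at a right angle. Pick up the L-shaped aluminium positioning square, stand it with its long leg on the fixture's base plate and its heel towards the hinge, and press it into the corner in line with the fixture, so that it swings the upright up until the long leg lies flat on the base and the standing leg lies flat against the upright over its whole height. Finish while still holding the square firmly pressed into the corner, so that a colleague can tighten the lock knobs, and leave the other things on the desk alone.

Things in the scene. Friction and masses are not known exactly. Their poses are not given: they have to be found in the camera images.
- fixture: Dark steel angle fixture, immovable: base plate 210 (x) x 124 (y) mm with a grid of holes, top face 15 mm above the desk. Origin: centre of its underside; z up; +x from the base's free end to the hinge end (yaw 0: away from the robot). Hinge axis along y at x = +65 mm, exactly in the base's top face. Stays and lock knobs stand 47 to 63 mm either side of the middle, up to 75 mm above the desk
- upright (a joint): Hinge of the upright plate (84 wide, 72 tall, 9 thick; top 87 mm above the desk). Its front face passes through the hinge axis. 0 = at right angles to the base; positive = leaning to the fixture's -x, in over the base (it starts 0.1 to 0.3 so). Stays where left: friction about 0.2 N m, some 3 N at the top edge. Stops at -0.15 and 0.4 rad
- corner (a point): Middle of the corner line: on the hinge axis, in the base's top face, half way across the width. Axes as the fixture's
- square: Aluminium L-shaped square with windows in its legs, about 0.2 kg, standing on its long leg: long leg 150, short leg 80 mm (outside), both 24 wide, 16 thick. Origin: the outer heel corner, mid-thickness. The long leg lies along its -x, outer face down (z = 0); the short one stands along +z, outer face looking to +x (x = 0). Thickness along y (-8 to +8 mm)
- square_grip (a point): A good point to grip: on the lying long leg, 85 mm behind the heel and 20 mm above its underside (the leg is 24 high); take it from above across the 16 mm thickness (the square's y). A push forward and down here seats both faces; pushing high on the standing leg would tip the upright past square
- filter_cube: Black fluorescence filter cube, 39 x 40 x 37 mm, a bystander; origin under its centre
- vice: Small vice, 40 x 106 x 47 mm, a bystander; origin under its centre
- objective_box: White round case with a black screw lid, 45 mm wide, 66 mm tall, a bystander; origin under its centre
- slip_box: Small white box with a blue lid, 30 x 30 x 16 mm, a bystander; origin under its centre
- base_plate: The base plate of the fixture (a part of it, same origin and axes)
- post: Small turned metal post, 16 mm wide, 22 mm tall, a bystander; origin under its centre

How it is judged (in metres and radians):
On the way:
1. the square is picked up clear of the desk, held in the gripper (height (world z) of square above 0.03 m and contact force between the fingers and square above 2 N), for 0.2 s.
At the end, for the whole second after the job is handed in: Upright square to the base within 0.02 rad; the square upright within 0.025 rad, in line within 0.06 rad, heel within 3 mm of the hinge line, 2 mm of the base, 35 mm of the middle; at rest, pressing over 1.5 N on the upright and 0.5 N on the base, fingers holding it with over 2 N (value of joint upright between -0.02 and 0.02 rad and angle between square's own z axis and vertical below 0.025 rad and angle between the x axis of square and the x axis of fixture, either way round below 0.06 rad and x of square in the frame of corner between -0.003 and 0.002 m and z of square in the frame of corner between -0.002 and 0.002 m and y of square in the frame of corner between -0.035 and 0.035 m and contact force between square and upright above 1.5 N and contact force between square and base_plate above 0.5 N and contact force between the fingers and square above 2 N and linear speed of square below 0.02 m/s); the arm keeps its last pose, push and grip.
It fails at once if a bystander is pushed more than 30 mm from its place (distance of any of filter_cube, vice, objective_box, slip_box, post from where it was at the start of the episode above 0.03 m).
It also fails if it takes over 48 s, if anything falls off the work surface, if the arm or the gripper's body presses on something with over 40 N, if the wrist force passes 120 N, or if a joint passes its speed limit or range.

ROBOT

A 6-joint arm with a two-finger parallel gripper is mounted at the origin on a cart in front of the work surface, level with it; the furniture and walls round the work are solid. World frame = base frame: x ahead of the robot, y to its left, z up, the work surface at z = 0. Lengths are in mm, angles in rad, forces in N, time in s.
With the tool pointing down it reaches from about 400 to 925 mm from the base axis. Payload 12.5 kg.
Tool frame: the origin (TCP) lies midway between the tips of the shut fingers; the grasp point (between the pads) lies 19 mm behind it; z points along the fingers, y is the line along which they close (so a half turn about z gives the same grasp; the last joint's range is limited). The gripper opens to 95 mm and grips with 3 to 60 N. Pads are 20 mm wide; open, the fingers measure 119 mm over their backs; the gripper's body (75 mm by 180 mm) begins 59 mm behind the grasp point.
Start: joints at [-1.367, 0.491, 1.559, -0, 1.092, -0.106], TCP at [190.566, -595.261, 180.161] pointing down, gripper open.
Joint ranges: [-3.1, 3.1], [-0.84, 2.19], [0.05, 2.79], [-1.13, 4.28], [0.06, 2.93], [-2.69, 2.69]. Speed limits (rad/s): [2.22, 2.22, 2.79, 3.14, 3.14, 3.14].

INTERFACE

Orientations are given as [roll, pitch, yaw] about the fixed x, y, z axes, in that order (R = Rz(yaw) Ry(pitch) Rx(roll)).
In Python, from cell import state, read_camera, camera_info, env gives the robot as it stands.
- The arm moves only by the tool move_arm, never from a script. Its argument "commands" is a list of rows, each a list of 3 entries, a list of its own where there are three numbers: the shift along the world's x, y, z in cm, then the turn, a rotation vector about the world's x, y, z in degrees, then the opening, from 0 (shut) to 1 (fully open). A call has 1 to 10 rows; each row shifts and turns the commanded pose from where the row before left it; what a row does not reach is not made up. A row lasts 1/10 s, in which the tool goes at most 50 mm and 8.59 degrees, less where a joint would pass 70% of its speed; a pose out of reach is approached as far as the arm can. A call with a gripper value outside its range is refused whole. The fingers move at their own pace and stop on an object; the grip force is fixed at half the most. Time passes only in rows, so rows that do not move let the fingers close. It gives the time, the measured TCP pose, the force, the opening and the grip force at its end, in the units of the state.
- state(): the state, without advancing time (a new reading comes with each control period).
- read_camera(name): name is "scene" or "top" or "wrist"; returns the picture (480x640x3 uint8, blue, green, red); there is no depth.
- camera_info(name): a dict with "K" (3x3 intrinsics, pixels), "cam_to_world" (4x4, takes a point from camera to world coordinates). Camera axes: x right, y down, z forward; pixel columns grow to the right and rows downward; lengths in mm; the calibration is good to about 2 mm. A picture is of the moment at which its call begins: read the wrist's pose just before it. camera_info takes no time and is no camera call; for the wrist camera it gives the pose at the moment of the call.
- env.job_done(): hands the job in; it is judged then, once.
The state is a dict: "t": time; "joints": joint angles; "qvel": joint speeds; "tau": joint torques, N m; "eef_pos": TCP position; "tcp_rot": TCP orientation; "ft_force": force on the tool from outside, world axes, zero at the start; "moment": the same for the moment, N m; "opening": opening from 0.0 (shut) to 1.0 (fully open); "grip_force": force on a finger pad.
Only numpy, scipy, OpenCV 4.12 (cv2) and the standard library are available. Lean on these libraries where they do the work, as an engineer would, in place of code of your own. Each camera call takes 0.05 s, during which the arm holds its last target. There are 200 camera calls.

## Working session

There is one attempt and no reset: what is moved stays moved. The work goes in short steps, Python scripts to look and compute and a tool call to move; the robot and the scene stay as the last step left them, time stands still between calls to the robot, and variables do not carry over. Pictures are saved under pics/ and viewed, at most 10 in all, crops included, and the job is handed in when it is done.

Besides the shell and the picture viewer there is one more tool, called after "Call:" in YAML: its name, and indented under it one key for each argument. move_arm: Moves the arm, as the interface text tells. Its arguments: {"type":"object","properties":{"commands":{"type":"array"}},"required":["commands"]}

```bash
mkdir -p pics
python3 - <<'E'
from cell import *
import cv2
for n in("top","scene"):
    cv2.imwrite(f"pics/{n}0.png",read_camera(n)); i=camera_info(n); print(n,i["K"],i["cam_to_world"])
print(state())
E
```

```text
top [[508.85386361   0.         323.66463161]
 [  0.         508.85386361 250.23965042]
 [  0.           0.           1.        ]] [[ 1.82559799e-02 -9.86900823e-01  1.60291876e-01  3.93464261e+02]
 [-9.99833017e-01 -1.78898661e-02  3.72700068e-03 -8.35993514e+01]
 [-8.10579843e-04 -1.60333150e-01 -9.87062624e-01  1.01486548e+03]
 [ 0.00000000e+00  0.00000000e+00  0.00000000e+00  1.00000000e+00]]
scene [[578.15242461   0.         323.82825674]
 [  0.         578.15242461 238.08689636]
 [  0.           0.           1.        ]] [[ 8.63377280e-01 -3.10175277e-01  3.97958503e-01 -3.83354769e+01]
 [-5.04521382e-01 -5.40334587e-01  6.73421643e-01 -1.04065047e+03]
 [ 6.15199860e-03 -7.82195520e-01 -6.23002666e-01  9.12339148e+02]
 [ 0.00000000e+00  0.00000000e+00  0.00000000e+00  1.00000000e+00]]
{'t': 0.1, 'joints': array([-1.36657017e+00,  4.91508312e-01,  1.55938077e+00,  1.78563644e-05,
        1.09168974e+00, -1.05594575e-01]), 'qvel': array([-0.00027775, -0.00203299, -0.00155707,  0.00043448,  0.00388629,
       -0.00054137]), 'tau': array([ 3.33322074e-03, -6.13623762e+01, -2.58605611e+01,  6.94329059e-02,
        4.70497739e-02, -2.66224470e-05]), 'eef_pos': array([ 190.53524576, -594.99555778,  179.61725184]), 'tcp_rot': array([-3.14061365e+00, -1.19689713e-04,  3.09812438e-01]), 'ft_force': array([-0.20072077,  0.27014619, -0.1375286 ]), 'moment': array([-0.00998764, -0.01207753,  0.01240002]), 'grip_force': 0.0, 'opening': 0.9997486697751177}
```

View pics/top0.png

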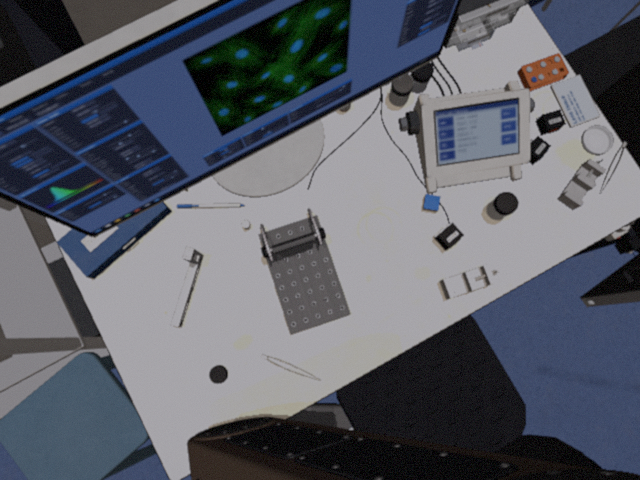

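View pics/scene0.png

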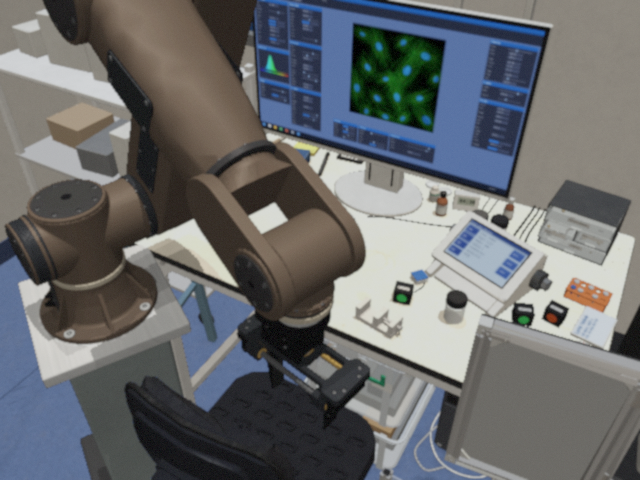

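The top view shows the fixture around (305,275) with its hinge end up near (292,238), and the standing square around (187,290) with its heel near (197,255). I'll zoom in.

```bash
cat > h.py <<'E'
from cell import *
import cv2, numpy as np
def ray(info,u,v,z):
    K,T=info["K"],info["cam_to_world"]; d=T[:3,:3]@np.linalg.solve(K,[u,v,1.]); o=T[:3,3]
    return o+d*(z-o[2])/d[2]
def proj(info,P):
    T=np.linalg.inv(info["cam_to_world"]); p=np.asarray(P)@T[:3,:3].T+T[:3,3]; q=p@info["K"].T; return q[:,:2]/q[:,2:]
def fixpts(xyz,x,y,yaw):
    c,s=np.cos(yaw),np.sin(yaw); return np.asarray(xyz,float)@np.array([[c,s,0],[-s,c,0],[0,0,1]])+[x,y,0]
E
python3 - <<'E'
from h import *
im=cv2.imread("pics/top0.png")
c=im[195:345,160:360]; cv2.imwrite("pics/topcrop.png",cv2.resize(cv2.convertScaleAbs(c,alpha=1.0),None,fx=4,fy=4,interpolation=cv2.INTER_CUBIC))
E
```

```text
(no output)
```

View pics/topcrop.png

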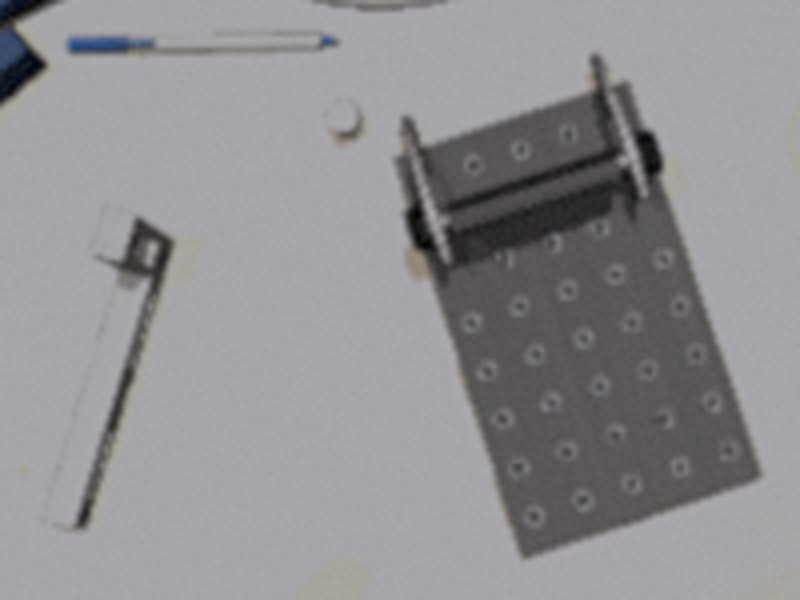

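Crop: base plate corners at (523,557), (760,477), (628,83), (396,155). The square's right-hand foot line runs from (86,528) to its heel at (172,240), and the far end of the long leg's top face is at (45,522)–(78,526).

Run:
```python
from h import *
from scipy.optimize import least_squares
i=camera_info("top"); f=lambda a:np.array(a)/4+[160,195]-[.375,.375]
def fit(pts,px,x0):
    r=least_squares(lambda q:(proj(i,fixpts(pts,q[0]*100,q[1]*100,q[2]))-f(px)).ravel(),[x0[0]/100,x0[1]/100,x0[2]])
    q=r.x*[100,100,1]; print(q,np.round(r.fun.reshape(-1,2),2).tolist()); return q
q=fit([[-105,62,15],[-105,-62,15],[105,-62,15],[105,62,15]],[(523,557),(760,477),(628,83),(396,155)],[500,-50,.3])
print("corner",fixpts([[65,0,15]],*q))
s=fit([[-150,-8,0],[0,-8,0],[-150,8,24],[-150,-8,24],[0,8,80],[0,-8,80],[-24,8,80],[-24,-8,80]],[(88,528),(172,240),(45,522),(79,526),(108,205),(136,218),(92,260),(123,270)],[500,150,-.2])
print("grip",fixpts([[-85,0,20]],*s),fixpts([[0,0,0],[-150,0,0]],*s))
```

```text
[ 5.09007704e+02 -4.11070102e+01  3.36161992e-01] [[-0.57, 0.49], [0.77, 0.35], [0.34, -0.92], [-0.54, -0.01]]
corner [[570.36950103 -19.66569779  15.        ]]
[ 5.46278796e+02  1.69082010e+02 -2.37757528e-01] [[0.44, 1.0], [1.47, 0.26], [-0.18, 0.24], [-0.74, 1.37], [-0.74, 0.37], [0.47, -0.73], [-0.56, -1.05], [-0.06, -1.39]]
grip [[463.66996771 189.10153596  20.        ]] [[546.27879647 169.08201023   0.        ]
 [400.49851042 204.41058505   0.        ]]
```

Call:
move_arm:
  commands:
    - [[3.1,2.95,0],[0,0,-1.6],1]
    - [[3.1,2.95,0],[0,0,-1.6],1]
    - [[3.1,2.95,0],[0,0,-1.6],1]
    - [[3.1,2.95,0],[0,0,-1.6],1]
    - [[3.1,2.95,0],[0,0,-1.6],1]
    - [[3.1,2.95,0],[0,0,-1.6],1]
    - [[3.1,2.95,0],[0,0,-1.6],1]
    - [[3.1,2.95,0],[0,0,-1.6],1]
    - [[3.1,2.95,0],[0,0,-1.6],1]
    - [[3.1,2.95,0],[0,0,-1.6],1]

```text
t: 1.1
eef_pos: [501.5, -298.8, 180.0]
tcp_rot: [-3.141, 0.0, 0.029]
ft_force: [0.4, -0.6, 1.1]
opening: 1.003
grip_force: 0.0
```

Call:
move_arm:
  commands:
    - [[-0.3,4.5,0],[0,0,-1.6],1]
    - [[-0.3,4.5,0],[0,0,-1.6],1]
    - [[-0.3,4.5,0],[0,0,-1.6],1]
    - [[-0.3,4.5,0],[0,0,-1.6],1]
    - [[-0.3,4.5,0],[0,0,-1.6],1]
    - [[-0.3,4.5,0],[0,0,-1.6],1]
    - [[-0.3,4.5,0],[0,0,-1.6],1]
    - [[-0.3,4.5,0],[0,0,-1.6],1]
    - [[-0.3,4.5,0],[0,0,-1.6],1]
    - [[-0.3,4.5,0],[0,0,-1.0],1]

```text
t: 2.1
eef_pos: [470.0, 151.5, 180.1]
tcp_rot: [3.141, 0.0, -0.239]
ft_force: [1.5, -0.7, 0.4]
opening: 1.0
grip_force: 0.0
```

Call:
move_arm:
  commands:
    - [[0,1.8,0],[0,0,0],1]
    - [[0,1.8,-2],[0,0,0],1]
    - [[0,0,0],[0,0,0],1]
    - [[0,0,0],[0,0,0],1]

```text
t: 2.5
eef_pos: [470.3, 185.6, 160.0]
tcp_rot: [3.141, 0.001, -0.237]
ft_force: [0.3, 0.9, 0.4]
opening: 0.997
grip_force: 0.0
```

Run:
```python
from h import *
import pickle
i=camera_info("wrist"); pickle.dump(i,open("w1.pkl","wb"))
im=read_camera("wrist"); print(state()["eef_pos"],i)
q=[546.3,169.1,-.2378]
P=fixpts([[-150,-8,24],[-24,-8,24],[-24,8,24],[-150,8,24]],*q); print(proj(i,P))
cv2.imwrite("pics/w1.png",im)
```

```text
[470.59873766 185.27774893 160.37473652] {'K': array([[355.84224621,   0.        , 325.13978304],
       [  0.        , 355.84224621, 241.32328695],
       [  0.        ,   0.        ,   1.        ]]), 'cam_to_world': array([[-2.34959273e-01, -9.38154931e-01, -2.54282257e-01,
         5.41753826e+02],
       [-9.72005070e-01,  2.26920041e-01,  6.09379914e-02,
         1.67755277e+02],
       [ 5.32463033e-04,  2.61481589e-01, -9.65208317e-01,
         3.64472708e+02],
       [ 0.00000000e+00,  0.00000000e+00,  0.00000000e+00,
         1.00000000e+00]])}
[[330.33020321 291.57627547]
 [330.92616746 166.90193176]
 [313.87099552 166.8916311 ]
 [314.80706615 291.57058174]]
```

View pics/w1.png

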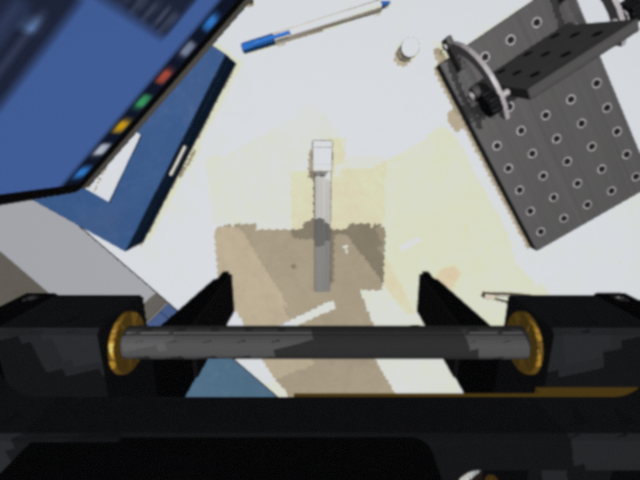

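The wrist view shows the long leg from (322,291) to (322,170), which agrees with the prediction within about 1 px. I'll descend and grip.

Call:
move_arm:
  commands:
    - [[-0.2,0.2,-4],[0,0,0],1]
    - [[0,0,-4],[0,0,0],1]
    - [[0,0,-3.5],[0,0,0],0.8]
    - [[0,0,-2.5],[0,0,0],0.6]
    - [[0,0,-1.5],[0,0,0],0.5]
    - [[0,0,0],[0,0,0],0.4]
    - [[0,0,0],[0,0,0],0.3]

```text
t: 3.25
eef_pos: [469.2, 187.2, 5.9]
tcp_rot: [-3.141, -0.001, -0.239]
ft_force: [-0.0, 0.2, -0.3]
opening: 0.636
grip_force: 0.0
```

Call:
move_arm:
  commands:
    - [[0,0,0],[0,0,0],0]
    - [[0,0,0],[0,0,0],0]
    - [[0,0,0],[0,0,0],0]
    - [[0,0,0],[0,0,0],0]
    - [[0,0,0],[0,0,0],0]

```text
t: 3.75
eef_pos: [468.6, 187.8, 5.4]
tcp_rot: [-3.142, -0.0, -0.238]
ft_force: [-0.1, -0.7, -0.6]
opening: 0.212
grip_force: 0.0
```

Call:
move_arm:
  commands:
    - [[0,0,-0.2],[0,0,0],0]
    - [[0,0,0],[0,0,0],0]
    - [[0,0,0],[0,0,0],0]
    - [[0,0,0],[0,0,0],0]
    - [[0,0,0],[0,0,0],0]

```text
t: 4.25
eef_pos: [468.6, 187.7, 3.1]
tcp_rot: [3.141, 0.0, -0.238]
ft_force: [-1.0, -0.8, 0.3]
opening: -0.002
grip_force: 0.0
```

Run:
```python
from h import *
print(camera_info("wrist")["cam_to_world"][:3,3])
cv2.imwrite("pics/w2.png",read_camera("wrist"))
```

```text
[539.79124863 169.737023   207.72160574]
```

View pics/w2.png

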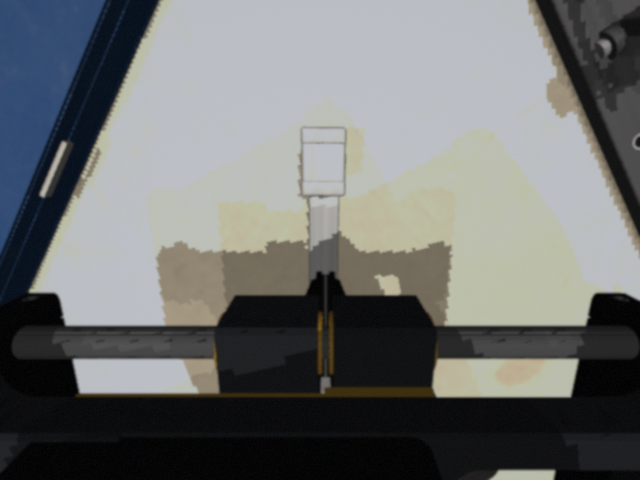

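The picture shows the fingers shut at (325,285) with no gap, and the square still ahead of them with its short-leg top at (302–346,127–195). I'll check whether the square was moved.

Run:
```python
from h import *
i=camera_info("wrist"); q=[546.3,169.1,-.2378]
print(proj(i,fixpts([[0,8,80],[0,-8,80],[-24,8,80],[-24,-8,80],[-24,8,24],[-24,-8,24],[-60,8,24],[-60,-8,24],[-80,0,24]],*q)).round())
for p in [(302,127),(346,127),(302,195),(346,195)]: print(ray(i,*p,80)[:2].round(1))
im=cv2.imread("pics/w2.png"); 
cv2.imwrite("pics/w2c.png",cv2.resize(im[110:410,220:430],None,fx=2.8,fy=2,interpolation=cv2.INTER_CUBIC))
s=state(); print(s["opening"],s["grip_force"],s["eef_pos"])
```

```text
[[299. 126.]
 [346. 126.]
 [300. 196.]
 [345. 196.]
 [308. 181.]
 [339. 181.]
 [309. 248.]
 [338. 248.]
 [324. 283.]]
[547.5 176. ]
[544.  161.4]
[525.  181.9]
[521.3 166.5]
0.001669333346886531 0.0 [468.57913489 187.72636045   3.15299216]
```

View pics/w2c.png

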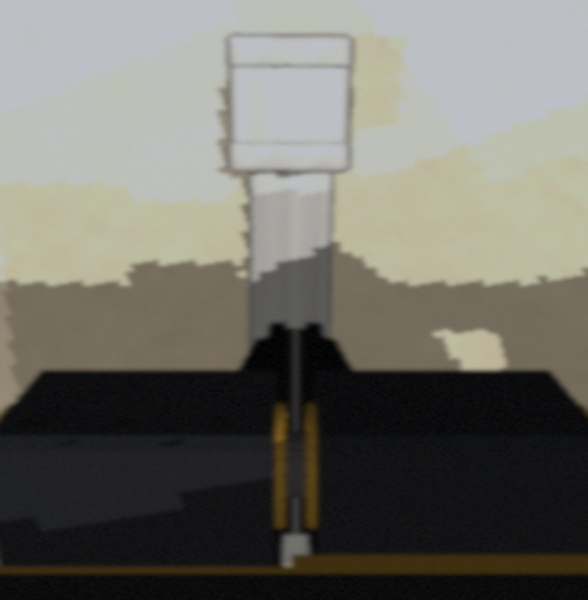

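Run:
```python
from h import *
import pickle
g=cv2.cvtColor(cv2.imread("pics/w1.png"),cv2.COLOR_BGR2GRAY)
for r in range(262,300,4): print(r,"L",[int(x) for x in g[r,200:260:4]],"R",[int(x) for x in g[r,400:452:4]])
i=pickle.load(open("w1.pkl","rb"))
T=np.array([470.6,185.3,160.4]);c,s=np.cos(-.238),np.sin(-.238)
X=np.array([c,s,0]);Y=np.array([-s,c,0]);Z=np.array([0,0,1])
for h in(0,19,35):
  print(h,proj(i,[T+a*X+b*Y+h*Z for a in(10,-10) for b in(59.5,47.5,-47.5,-59.5)]).round().tolist())
g=cv2.cvtColor(cv2.imread("pics/w2.png"),cv2.COLOR_BGR2GRAY)
for r in range(262,296,4): print(r,[int(x) for x in g[r,296:356:3]])
```

```text
262 L [219, 219, 219, 219, 205, 175, 173, 177, 177, 177, 175, 175, 174, 177, 176] R [216, 216, 215, 216, 215, 216, 217, 216, 215, 216, 215, 216, 215]
266 L [220, 219, 219, 218, 199, 176, 173, 177, 177, 177, 175, 174, 175, 177, 176] R [215, 215, 215, 216, 215, 216, 216, 215, 216, 217, 215, 214, 212]
270 L [219, 219, 219, 219, 213, 173, 151, 160, 177, 178, 176, 174, 174, 175, 176] R [215, 216, 215, 216, 215, 214, 186, 201, 215, 215, 209, 203, 203]
274 L [218, 219, 219, 219, 211, 115, 11, 49, 156, 177, 177, 176, 176, 173, 173] R [215, 215, 216, 216, 215, 130, 11, 33, 201, 213, 205, 203, 201]
278 L [219, 219, 218, 203, 138, 11, 4, 13, 133, 179, 178, 176, 176, 176, 176] R [215, 215, 215, 215, 216, 57, 11, 8, 59, 167, 203, 204, 202]
282 L [219, 219, 189, 36, 7, 6, 12, 6, 123, 175, 175, 174, 175, 178, 177] R [214, 216, 216, 216, 215, 44, 9, 9, 8, 1, 97, 196, 204]
286 L [218, 169, 19, 4, 10, 11, 13, 10, 107, 173, 175, 176, 177, 176, 177] R [210, 216, 217, 216, 212, 33, 8, 8, 10, 7, 7, 63, 196]
290 L [147, 13, 4, 6, 7, 10, 7, 12, 84, 172, 175, 172, 177, 176, 177] R [209, 214, 216, 216, 208, 2
[... 765 characters left out ...]
6 [110, 108, 108, 109, 97, 89, 90, 91, 88, 92, 93, 89, 87, 90, 94, 109, 108, 108, 108, 107]
270 [109, 109, 109, 109, 96, 89, 89, 80, 77, 88, 92, 80, 75, 87, 94, 108, 108, 109, 108, 109]
274 [109, 110, 108, 108, 96, 90, 86, 22, 12, 48, 62, 27, 3, 66, 97, 108, 108, 109, 109, 108]
278 [109, 108, 110, 108, 95, 82, 63, 12, 2, 18, 36, 5, 7, 40, 83, 107, 108, 108, 109, 108]
282 [110, 110, 110, 109, 94, 29, 3, 4, 5, 19, 37, 10, 0, 4, 8, 82, 107, 108, 107, 107]
286 [111, 110, 108, 109, 78, 5, 7, 5, 4, 21, 38, 7, 8, 3, 6, 38, 104, 108, 108, 107]
290 [110, 110, 108, 101, 22, 4, 5, 6, 4, 18, 38, 6, 5, 4, 3, 8, 79, 107, 106, 108]
294 [92, 92, 91, 62, 11, 8, 8, 6, 2, 18, 39, 8, 6, 6, 6, 7, 29, 85, 89, 90]
```

The fingertips appear about 33 mm short of the stated TCP. They shut above the leg, the force was zero and the square has not moved. I'll open and probe downward gently, watching the force.

Call:
move_arm:
  commands:
    - [[0,0,0],[0,0,0],0.5]
    - [[0,0,0],[0,0,0],0.5]
    - [[0,0,0],[0,0,0],0.5]
    - [[0,0,0],[0,0,0],0.5]
    - [[0,0,0],[0,0,0],0.5]
    - [[0,0,0],[0,0,0],0.5]

```text
t: 4.9
eef_pos: [468.6, 187.7, 3.2]
tcp_rot: [3.141, 0.0, -0.238]
ft_force: [-0.5, 0.0, 0.1]
opening: 0.452
grip_force: 0.0
```

Call:
move_arm:
  commands:
    - [[0,0,-0.3],[0,0,0],0.5]
    - [[0,0,-0.1],[0,0,0],0.5]
    - [[0,0,-0.1],[0,0,0],0.5]

```text
t: 5.2
eef_pos: [468.5, 187.7, -2.1]
tcp_rot: [3.141, 0.0, -0.238]
ft_force: [1.0, -0.6, -0.3]
opening: 0.499
grip_force: 0.0
```

No contact below z = 0, which supports the short-finger reading. I'll keep lowering.

Call:
move_arm:
  commands:
    - [[0,0,-0.3],[0,0,0],0.5]
    - [[0,0,-0.3],[0,0,0],0.5]
    - [[0,0,-0.3],[0,0,0],0.5]
    - [[0,0,0],[0,0,0],0.5]

```text
t: 5.6
eef_pos: [468.3, 187.7, -11.3]
tcp_rot: [3.141, 0.001, -0.238]
ft_force: [-0.4, -0.2, -0.5]
opening: 0.501
grip_force: 0.0
```

Call:
move_arm:
  commands:
    - [[0,0,-0.3],[0,0,0],0.5]
    - [[0,0,-0.3],[0,0,0],0.5]
    - [[0,0,0],[0,0,0],0.5]

```text
t: 5.9
eef_pos: [468.4, 187.7, -17.2]
tcp_rot: [3.141, 0.0, -0.238]
ft_force: [-0.0, -0.6, -0.8]
opening: 0.502
grip_force: 0.0
```

Call:
move_arm:
  commands:
    - [[0,0,-0.3],[0,0,0],0.5]
    - [[0,0,-0.3],[0,0,0],0.5]
    - [[0,0,0],[0,0,0],0.5]

```text
t: 6.2
eef_pos: [468.4, 187.7, -23.2]
tcp_rot: [3.141, 0.001, -0.238]
ft_force: [0.1, -0.7, 0.2]
opening: 0.504
grip_force: 0.0
```

Call:
move_arm:
  commands:
    - [[0,0,-0.1],[0,0,0],0.5]
    - [[0,0,-0.1],[0,0,0],0.5]
    - [[0,0,-0.1],[0,0,0],0.5]
    - [[0,0,0],[0,0,0],0.5]

```text
t: 6.6
eef_pos: [468.6, 187.7, -25.9]
tcp_rot: [3.141, 0.0, -0.238]
ft_force: [-0.2, 0.1, -0.1]
opening: 0.501
grip_force: 0.0
```

Call:
move_arm:
  commands:
    - [[0,0,-0.1],[0,0,0],0.5]
    - [[0,0,-0.1],[0,0,0],0.4]
    - [[0,0,0],[0,0,0],0.3]
    - [[0,0,0],[0,0,0],0.2]

```text
t: 7.0
eef_pos: [468.6, 187.7, -27.9]
tcp_rot: [3.141, 0.0, -0.238]
ft_force: [0.9, 0.2, 0.1]
opening: 0.302
grip_force: 0.0
```

Call:
move_arm:
  commands:
    - [[0,0,0],[0,0,0],0]
    - [[0,0,0],[0,0,0],0]
    - [[0,0,0],[0,0,0],0]
    - [[0,0,0],[0,0,0],0]
    - [[0,0,0],[0,0,0],0]
    - [[0,0,0],[0,0,0],0]

```text
t: 7.6
eef_pos: [468.6, 187.8, -27.8]
tcp_rot: [3.142, -0.0, -0.238]
ft_force: [0.4, 1.3, 0.4]
opening: 0.163
grip_force: 30.0
```

Gripped with 30 N at 16 mm. I'll lift it, and check the stays' extent for the body clearance.

Call:
move_arm:
  commands:
    - [[0,0,1],[0,0,0],0]
    - [[0,0,3],[0,0,0],0]
    - [[0,0,4],[0,0,0],0]
    - [[0,0,4],[0,0,0],0]
    - [[0,0,0],[0,0,0],0]
    - [[0,0,0],[0,0,0],0]

```text
t: 8.2
eef_pos: [468.5, 187.7, 92.9]
tcp_rot: [-3.141, -0.001, -0.238]
ft_force: [-0.5, -0.3, -3.0]
opening: 0.166
grip_force: 30.0
```

Run:
```python
from h import *
i=camera_info("top"); q=[509.0,-41.1,.3362]
c,s=np.cos(q[2]),np.sin(q[2])
for n,p in dict(Rlow=(645,200),Rtop=(597,58),Llow=(447,262),Ltop=(407,120),knobL=(418,228),knobR=(652,152)).items():
  for z in(20,45,70):
    w=ray(i,p[0]/4+160-.4,p[1]/4+195-.4,z)[:2]-q[:2]; print(n,z,round(c*w[0]+s*w[1]-65),round(-s*w[0]+c*w[1]))
print(read_camera("wrist") is None); cv2.imwrite("pics/t2.png",read_camera("scene"))
im=read_camera("wrist"); cv2.imwrite("pics/w3.png",im); i=camera_info("wrist");print(i["cam_to_world"][:3,3],state()["eef_pos"],state()["grip_force"])
t=read_camera("top"); cv2.imwrite("pics/t3.png",t)
a=cv2.resize(im,(400,300)); b=cv2.resize(t[170:350,130:370],(400,300),interpolation=cv2.INTER_CUBIC)
cv2.imwrite("pics/mix3.png",np.hstack([a,b]))
```

```text
Rlow 20 -22 -50
Rlow 45 -26 -49
Rlow 70 -30 -48
Rtop 20 54 -50
Rtop 45 48 -48
Rtop 70 42 -47
Llow 20 -21 53
Llow 45 -25 51
Llow 70 -29 50
Ltop 20 54 50
Ltop 45 48 49
Ltop 70 42 48
knobL 20 0 61
knobL 45 -5 60
knobL 70 -9 58
knobR 20 0 -61
knobR 45 -5 -59
knobR 70 -9 -58
False
[539.45157302 169.60525907 295.44737761] [467.71196468 187.47499146  91.00042406] 29.99840945005417
```

View pics/mix3.png

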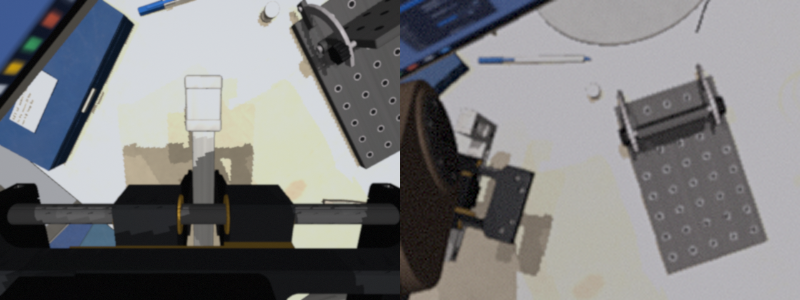

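Left: the wrist view shows the square held, with its short-leg top at about (296–355,120–208) in full pixels. Right: the fixture is unchanged. I'll check the in-hand pose numerically.

Run:
```python
from h import *
i=camera_info("wrist"); T=state()["eef_pos"]; print(T,state()["tcp_rot"])
g=cv2.GaussianBlur(cv2.cvtColor(cv2.imread("pics/w3.png"),cv2.COLOR_BGR2GRAY),(3,3),0).astype(int)
col=g[95:300,318:332].mean(1); d=np.diff(col); print("col edges",[(95+k,round(d[k])) for k in range(len(d)) if abs(d[k])>6])
for r in(150,180,230,260):
  d=np.diff(g[r-3:r+4,270:380].mean(0)); print(r,[(270+k,round(d[k])) for k in range(len(d)) if abs(d[k])>8])
# model: grasp centre at x=-80ish; rotate about grip by pitch
def model(lift,pitch):
  P=np.array([[0,8,80],[0,-8,80],[-24,8,80],[-24,-8,80],[-24,8,24],[-24,-8,24]],float); g0=np.array([-80,0,20])
  c,s=np.cos(pitch),np.sin(pitch); P=(P-g0)@np.array([[c,0,-s],[0,1,0],[s,0,c]])+g0+[0,0,lift]
  return proj(i,fixpts(P,546.0,169.1,-.238)).round(1).tolist()
for p in(-.05,0,.05,.1): print(p,model(T[2]+27.9,p))
```

```text
[467.84492504 187.53378148  90.9441292 ] [ 3.14029224e+00  2.27745416e-03 -2.38276125e-01]
col edges [(117, -7), (118, -16), (119, -16), (121, 14), (122, 15), (123, 9), (138, -8), (139, -12), (140, -7), (141, 6), (142, 13), (143, 8), (189, -6), (192, 7), (206, -10), (207, -16), (208, -11), (209, 7), (210, 21), (211, 15), (218, -6), (243, -8), (244, -7), (248, -9), (249, -16), (250, -17), (251, -12)]
150 [(294, -13), (295, -18), (297, 11), (298, 18), (299, 12), (350, -11), (351, -18), (352, -13), (354, 19), (355, 14)]
180 [(293, -11), (294, -20), (295, -21), (297, 13), (298, 21), (299, 18), (300, 11), (349, -9), (350, -17), (351, -19), (353, 13), (354, 19), (355, 11)]
230 [(291, 11), (292, 17), (293, 15), (294, 8), (299, -11), (300, -20), (301, -23), (302, -16), (307, 12), (308, 18), (309, 15), (340, -11), (341, -9), (343, 17), (344, 12)]
260 [(308, 11), (309, 14), (311, -9), (312, -19), (313, -20), (314, -14), (343, 9), (353, 10), (354, 16), (355, 21), (356, 16), (367, -10), (368, -20), (369, -24), (370, -18)]
-0.05 [[288.6, 130.8], [352.9, 130.8], [291.4, 224.0], [350.7, 224.0], [303.3, 188.7], [341.5, 188.7]]
0 [[289.7, 118.7], [352.0, 118.7], [292.0, 210.9], [350.3, 210.9], [303.7, 187.3], [341.2, 187.3]]
0.05 [[290.9, 108.3], [351.1, 108.3], [292.7, 198.8], [349.7, 198.7], [304.0, 186.2], [340.9, 186.2]]
0.1 [[292.1, 99.4], [350.2, 99.4], [293.4, 187.5], [349.2, 187.5], [304.4, 185.5], [340.6, 185.5]]
```

The in-hand pitch is about 0. The heel is 80 mm ahead of the TCP and the foot is at TCP z = −28. Next I'll carry it over the base.

Call:
move_arm:
  commands:
    - [[-0.16,-2.49,0],[0,0,3.3],0]
    - [[-0.16,-2.49,0],[0,0,3.3],0]
    - [[-0.16,-2.49,0],[0,0,3.3],0]
    - [[-0.16,-2.49,0],[0,0,3.3],0]
    - [[-0.16,-2.49,0],[0,0,3.3],0]
    - [[-0.16,-2.49,0],[0,0,3.3],0]
    - [[-0.16,-2.49,0],[0,0,3.3],0]
    - [[-0.16,-2.49,0],[0,0,3.3],0]
    - [[-0.16,-2.49,0],[0,0,3.3],0]
    - [[-0.16,-2.49,0],[0,0,3.2],0]

```text
t: 9.4
eef_pos: [451.9, -62.2, 91.2]
tcp_rot: [-3.141, 0.002, 0.338]
ft_force: [0.4, -0.7, -2.6]
opening: 0.164
grip_force: 30.0
```

Call:
move_arm:
  commands:
    - [[0,0,-3],[0,0,0],0]
    - [[0,0,-3],[0,0,0],0]
    - [[0,0,-2],[0,0,0],0]
    - [[0,0,-1],[0,0,0],0]
    - [[0,0,0],[0,0,0],0]
    - [[0,0,0],[0,0,0],0]

```text
t: 10.0
eef_pos: [452.7, -61.2, 2.4]
tcp_rot: [-3.142, 0.0, 0.336]
ft_force: [0.6, 0.0, -2.6]
opening: 0.166
grip_force: 30.0
```

Run:
```python
from h import *
s=state(); i=camera_info("wrist"); im=read_camera("wrist"); cv2.imwrite("pics/w4.png",im); print(s["eef_pos"],s["tcp_rot"],s["grip_force"],s["opening"])
q=[509.0,-41.1,.3362]
print("fixture pred",proj(i,fixpts([[65,38,15],[65,-38,15],[-15,62,15],[-15,-62,15],[105,62,15],[105,-62,15]],*q)).round().tolist())
np.save("w4.npy",i["cam_to_world"])
```

```text
[452.71254385 -61.22689161   2.35986195] [-3.14156714e+00  1.99165758e-04  3.36188275e-01] 29.99842643737793 0.16646196617672285
fixture pred [[244.0, 34.0], [401.0, 34.0], [208.0, 199.0], [438.0, 199.0], [186.0, -64.0], [459.0, -64.0]]
```

View pics/w4.png

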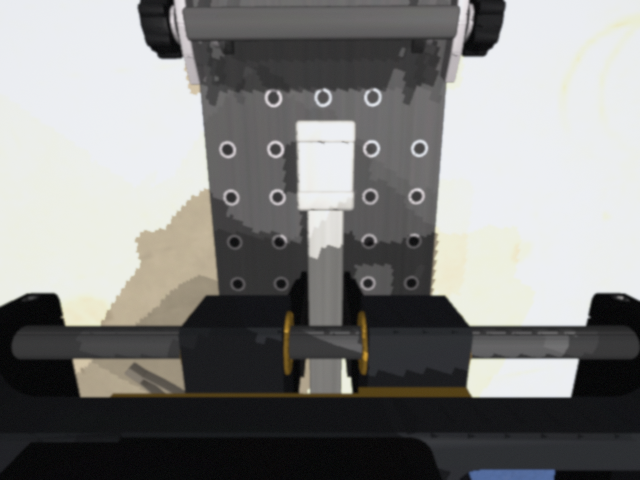

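The square is aligned with the fixture: base edges at 211 and 437 in row 199, and the short leg is centred at u = 325. I'll lower it to contact.

Call:
move_arm:
  commands:
    - [[0,0,-0.6],[0,0,0],0]
    - [[0,0,-0.6],[0,0,0],0]
    - [[0,0,0],[0,0,0],0]
    - [[0,0,-0.1],[0,0,0],0]
    - [[0,0,0],[0,0,0],0]

```text
t: 10.55
eef_pos: [452.6, -61.2, -10.8]
tcp_rot: [3.141, -0.0, 0.336]
ft_force: [0.7, -0.2, -2.5]
opening: 0.165
grip_force: 30.0
```

Call:
move_arm:
  commands:
    - [[0,0,-0.1],[0,0,0],0]
    - [[0,0,0],[0,0,0],0]

```text
t: 10.75
eef_pos: [452.6, -61.3, -11.9]
tcp_rot: [3.141, -0.0, 0.336]
ft_force: [0.2, -0.6, -3.1]
opening: 0.167
grip_force: 30.0
```

Call:
move_arm:
  commands:
    - [[0,0,-0.1],[0,0,0],0]
    - [[0,0,0],[0,0,0],0]

```text
t: 10.95
eef_pos: [452.6, -61.3, -12.8]
tcp_rot: [3.141, -0.0, 0.336]
ft_force: [-0.1, -0.9, -2.6]
opening: 0.165
grip_force: 30.0
```

Call:
move_arm:
  commands:
    - [[0,0,-0.1],[0,0,0],0]
    - [[0,0,0],[0,0,0],0]

```text
t: 11.15
eef_pos: [452.7, -61.3, -12.9]
tcp_rot: [3.141, -0.001, 0.336]
ft_force: [-4.0, -0.4, 17.6]
opening: 0.167
grip_force: 30.0
```

Call:
move_arm:
  commands:
    - [[0,0,-0.1],[0,0,0],0]
    - [[0,0,0],[0,0,0],0]

```text
t: 11.35
eef_pos: [452.8, -61.3, -13.0]
tcp_rot: [3.14, -0.001, 0.336]
ft_force: [-5.9, 1.7, 35.0]
opening: 0.164
grip_force: 30.0
```

Contact came at z ≈ −12.9 as predicted. I'll ease the load and slide forward.

Call:
move_arm:
  commands:
    - [[0,0,-0.0],[0,0,0],0]
    - [[0.38,0.13,0.1],[0,0,0],0]
    - [[0.38,0.13,0],[0,0,0],0]
    - [[0.38,0.13,0],[0,0,0],0]
    - [[0.38,0.13,0],[0,0,0],0]
    - [[0.38,0.14,0],[0,0,0],0]

```text
t: 11.95
eef_pos: [468.6, -54.5, -13.0]
tcp_rot: [-3.139, 0.005, 0.336]
ft_force: [-17.7, -7.0, 26.7]
opening: 0.165
grip_force: 30.0
```

Call:
move_arm:
  commands:
    - [[0.38,0.13,0],[0,0,0],0]
    - [[0.38,0.13,0],[0,0,0],0]
    - [[0.38,0.13,0],[0,0,0],0]
    - [[0.38,0.14,0],[0,0,0],0]
    - [[0,0,0],[0,0,0],0]

```text
t: 12.45
eef_pos: [483.9, -49.1, -13.1]
tcp_rot: [-3.139, 0.005, 0.336]
ft_force: [-17.2, -3.4, 23.9]
opening: 0.164
grip_force: 30.0
```

Call:
move_arm:
  commands:
    - [[0.0,0.0,0.06],[0,0,0],0]
    - [[0.19,0.07,0],[0,0,0],0]
    - [[0.19,0.06,0],[0,0,0],0]
    - [[0.19,0.07,0],[0,0,0],0]
    - [[0.0,0.0,0],[0,0,0],0]

```text
t: 12.95
eef_pos: [490.9, -47.1, -13.1]
tcp_rot: [-3.14, 0.003, 0.336]
ft_force: [-7.6, -0.9, 9.4]
opening: 0.168
grip_force: 30.0
```

Run:
```python
from h import *
s=state(); i=camera_info("wrist"); im=read_camera("wrist"); cv2.imwrite("pics/w5.png",im); print(s["eef_pos"],s["tcp_rot"],s["ft_force"],s["moment"])
t=read_camera("top")
T=s["eef_pos"]; a=T[2]; 
c,sn=np.cos(.336),np.sin(.336); h=T[:2]+80*np.array([c,sn]); 
print("heel rel",c*(h[0]-570.4)+sn*(h[1]+19.7),-sn*(h[0]-570.4)+c*(h[1]+19.7))
H=[h[0],h[1],.336]
print("short top pred",proj(i,fixpts([[0,8,95],[0,-8,95],[-24,8,95],[-24,-8,95]],*H)).round().tolist())
print("upright top if square (front/back, at y ends)",proj(i,fixpts([[65,42,87],[65,-42,87],[74,42,87]],509,-41.1,.336)).round().tolist())
```

```text
[490.90688272 -47.12464491 -13.07284393] [-3.14019398e+00  2.84485003e-03  3.36340861e-01] [-7.60178054 -0.94282198  9.37952879] [-0.15911654  1.39083841  0.13748378]
heel rel -4.090220433321925 0.3188591533479832
short top pred [[290.0, 118.0], [353.0, 118.0], [293.0, 211.0], [351.0, 211.0]]
upright top if square (front/back, at y ends) [[170.0, 105.0], [476.0, 105.0], [166.0, 69.0]]
```

View pics/w5.png

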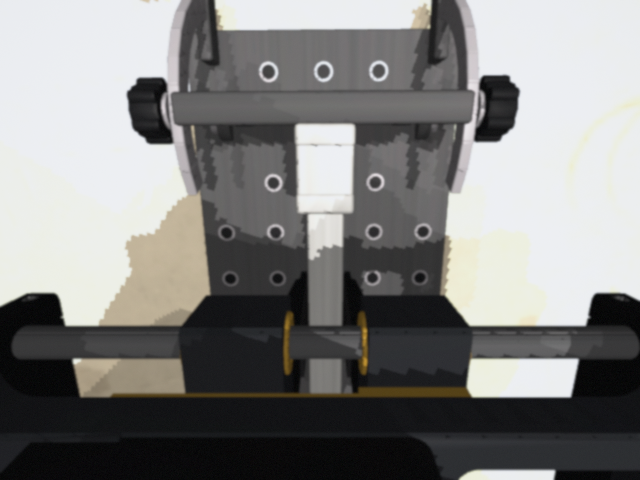

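The square's top (v ≈ 123) now touches the upright's front edge (v ≈ 125), with about 5 mm left to square (v ≈ 105). I'll advance in small steps.

Call:
move_arm:
  commands:
    - [[0.09,0.03,0],[0,0,0],0]
    - [[0.1,0.04,0],[0,0,0],0]
    - [[0.09,0.03,0],[0,0,0],0]
    - [[0.0,0.0,0],[0,0,0],0]

```text
t: 13.45
eef_pos: [493.6, -46.2, -13.1]
tcp_rot: [-3.14, 0.003, 0.336]
ft_force: [-8.8, -1.5, 10.4]
opening: 0.165
grip_force: 30.0
```

Call:
move_arm:
  commands:
    - [[0.09,0.03,0],[0,0,0],0]
    - [[0.0,0.0,0],[0,0,0],0]

```text
t: 13.65
eef_pos: [494.4, -45.9, -13.1]
tcp_rot: [-3.14, 0.003, 0.336]
ft_force: [-9.2, -2.4, 8.6]
opening: 0.169
grip_force: 30.0
```

Call:
move_arm:
  commands:
    - [[0.09,0.03,0],[0,0,0],0]
    - [[0.0,0.0,0],[0,0,0],0]

```text
t: 13.85
eef_pos: [494.8, -45.7, -13.1]
tcp_rot: [-3.14, 0.004, 0.336]
ft_force: [-11.4, -4.9, 11.1]
opening: 0.169
grip_force: 30.0
```

Call:
move_arm:
  commands:
    - [[0.09,0.03,0],[0,0,0],0]
    - [[0.0,0.0,0],[0,0,0],0]

```text
t: 14.05
eef_pos: [494.8, -45.7, -13.1]
tcp_rot: [-3.139, 0.006, 0.337]
ft_force: [-15.8, -9.1, 14.9]
opening: 0.166
grip_force: 30.0
```

```bash
cat > chk.py <<'E'
from h import *
import sys
s=state(); i=camera_info("wrist"); im=read_camera("wrist"); cv2.imwrite(sys.argv[1],im); print(s["eef_pos"].round(2),s["tcp_rot"].round(4),s["ft_force"].round(1),s["moment"].round(2))
g=cv2.cvtColor(im,cv2.COLOR_BGR2GRAY).astype(float)
def ed(a,o,t): d=np.diff(a); return [(o+k,int(d[k])) for k in range(len(d)) if abs(d[k])>t]
print("sq col",ed(g[60:230,315:335].mean(1),60,7))
for n,c in(("uL",slice(225,280)),("uR",slice(370,425))): print(n,ed(g[50:160,c].mean(1),50,7))
T=s["eef_pos"];c,sn=np.cos(.336),np.sin(.336); h=T[:2]+80*np.array([c,sn]); H=[h[0],h[1],.336]
print("heel",c*(h[0]-570.4)+sn*(h[1]+19.7))
print("sq pred",proj(i,fixpts([[0,0,95],[-24,0,95],[-24,0,39]],*H)).round(1).tolist(),"upr pred",proj(i,fixpts([[65,0,87],[74,0,87]],509,-41.1,.336)).round(1).tolist())
E
python3 chk.py pics/w6.png
```

```text
[494.78 -45.66 -13.1 ] [-3.1392  0.0058  0.3366] [-15.8  -9.1  14.9] [-1.55  2.72  0.06]
sq col [(69, 7), (70, 19), (71, 24), (72, 14), (74, -15), (75, -15), (76, -8), (85, 8), (86, 15), (87, 15), (89, -23), (90, -39), (91, -22), (122, 12), (123, 43), (124, 49), (125, 29), (126, 10), (143, -10), (144, -12), (145, 8), (146, 14), (210, -7), (211, -17), (212, -22), (214, 29), (215, 22)]
uL [(71, 8), (75, -7), (89, -8), (90, -18), (91, -11), (122, -10), (123, -13), (124, -15), (125, -10), (142, 7), (143, 8), (144, 8)]
uR [(70, 7), (71, 7), (88, -7), (89, -17), (90, -14), (92, 7), (120, -8), (121, -11), (122, -14), (123, -16), (124, -11), (131, 7), (132, 7)]
heel 0.05097505469240847
sq pred [[321.3, 119.7], [321.5, 212.1], [323.1, 187.6]] upr pred [[323.0, 121.8], [323.0, 86.8]]
```

The heel stopped at the hinge line (the advance stalled and the force rose to 18 N forward, 15 N down). The edges agree with an upright at right angles within about 0.01 rad. I'll hold briefly with slightly more push, then recheck.

Call:
move_arm:
  commands:
    - [[0.03,0.01,-0.03],[0,0,0],0]
    - [[0,0,0],[0,0,0],0]
    - [[0,0,0],[0,0,0],0]
    - [[0,0,0],[0,0,0],0]
    - [[0,0,0],[0,0,0],0]

```text
t: 14.6
eef_pos: [494.8, -45.6, -13.1]
tcp_rot: [-3.139, 0.006, 0.336]
ft_force: [-18.7, -10.3, 20.0]
opening: 0.163
grip_force: 30.0
```

```bash
python3 chk.py pics/w7.png
```

```text
[494.83 -45.65 -13.1 ] [-3.1392  0.0059  0.3364] [-18.7 -10.3  20. ] [-1.86  3.07  0.01]
sq col [(69, 7), (70, 19), (71, 24), (72, 14), (74, -15), (75, -15), (76, -8), (85, 7), (86, 12), (87, 14), (89, -20), (90, -38), (91, -24), (123, 37), (124, 50), (125, 36), (126, 12), (143, -10), (144, -14), (146, 16), (147, 7), (211, -14), (212, -19), (214, 26), (215, 19)]
uL [(71, 8), (72, 7), (75, -7), (90, -16), (91, -15), (93, 7), (122, -9), (123, -12), (124, -15), (125, -12), (142, 7), (143, 8), (144, 7)]
uR [(70, 7), (71, 8), (89, -15), (90, -18), (92, 7), (120, -7), (121, -11), (122, -13), (123, -17), (124, -14), (131, 7), (132, 7)]
heel 0.10031197655763183
sq pred [[321.3, 119.7], [321.5, 212.2], [323.1, 187.6]] upr pred [[323.0, 122.0], [323.0, 87.0]]
```

View pics/w7.png

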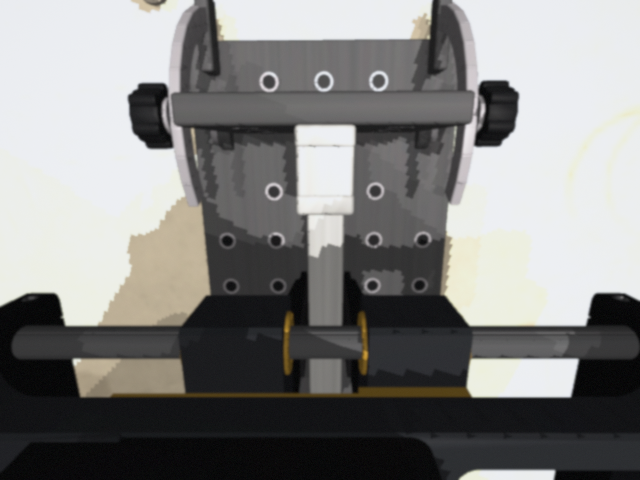

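The final picture shows the square's front top at v = 124, against the upright's edge at v = 123, steady and centred. I'll hand it in.

```bash
python3 -c "
from cell import *
print(env.job_done())"
```

```text
the job is handed in; nothing more can be done
None
```

The square is held pressed into the fixture's corner, about 22 N forward and 20 N down, with the upright square to within about 0.01 rad by the wrist camera. The job was handed in at about 15 s; no verdict came back.

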